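# Pack the parts of the small torch into the kit tray

### The arm

A 6-joint arm with a two-finger parallel gripper is mounted at the origin on the work surface. World frame = base frame: x ahead of the robot, y to its left, z up, the work surface at z = 0. Lengths are in m, angles in rad, forces in N, time in s.
With the tool pointing down it reaches from about 0.3 to 0.775 m from the base axis. Payload 14.6 kg.
Tool frame: the origin (TCP) lies midway between the tips of the shut fingers; the grasp point (between the pads) lies 19 mm behind it (ctrl.pinch_z is the distance from the TCP to the grasp point, in m); z points along the fingers, y is the line along which they close (so a half turn about z gives the same grasp; the last joint's range is limited). The gripper opens to 94 mm and grips with 3 to 60 N. Pads are 16 mm wide; open, the fingers measure 119 mm over their backs; the gripper's body (75 mm by 177 mm) begins 78 mm behind the grasp point.
Start: joints at [-1.402, 0.3, 1.521, -0, 1.321, -0.067], TCP at [0.128, -0.535, 0.205] pointing down, gripper open.
Joint ranges: [-3.03, 3.03], [-0.79, 2.21], [0.23, 2.52], [-1.04, 4.18], [0, 3.07], [-2.55, 2.55]. Speed limits (rad/s): [2.22, 2.22, 2.57, 3.14, 3.14, 3.14].

### API

Orientations are given as [roll, pitch, yaw] about the fixed x, y, z axes, in that order (R = Rz(yaw) Ry(pitch) Rx(roll)).
In Python, from station import ctrl gives the robot as it stands.
- The arm moves only by the tool jog_arm, never from a script. Its argument "motion" is a list of rows, each a list of 7 numbers: the shift along the tool's x, y, z in m, then the turn, a rotation vector about the tool's x, y, z in rad, then the opening, from -1 (shut) to 1 (fully open). In form: [[tx, ty, tz, rx, ry, rz, gripper], ...]. A call has 1 to 5 rows; each row shifts and turns the commanded pose from where the row before left it, along the tool's axes as they then stand; what a row does not reach is not made up. A row lasts 1/10 s, in which the tool goes at most 50 mm and 8.59 degrees, less where a joint would pass 70% of its speed; a pose out of reach is approached as far as the arm can. A call is refused whole if a number of a shift passes 0.05 or a number of a turn 0.15, either way. A call with a gripper value outside its range is refused whole. The fingers move at their own pace and stop on an object; "squeeze" is the grip in N (left out, the last holds). Time passes only in rows, so rows that do not move let the fingers close. It gives the time, the measured TCP pose, the force, the opening and the grip force at its end, in the units of the state.
- ctrl.get_obs(): the state, without advancing time (a new reading comes with each control period).
- ctrl.camera(name): name is "scene" or "top" or "wrist"; returns the picture (384x512x3 uint8, red, green, blue); there is no depth.
- ctrl.camera_model(name): a dict with "intrinsics" (3x3 intrinsics, pixels), "rvec" (rotation vector, rad) and "tvec" (3), from world to camera coordinates, as OpenCV has them. Camera axes: x right, y down, z forward; pixel columns grow to the right and rows downward; lengths in m; the calibration is good to about 2 mm. The wrist camera is an equidistant fisheye: a pixel r from the principal point sees the ray r / f radians off the axis. A picture is of the moment at which its call begins: read the wrist's pose just before it. camera_model takes no time and is no camera call; for the wrist camera it gives the pose at the moment of the call.
- ctrl.hand_in(): hands the job in; it is judged then, once.
The state is a dict: "time_s": time; "qpos": joint angles; "joint_vel": joint speeds; "tau": joint torques, N m; "ee_pos": TCP position; "eef_rot": TCP orientation; "force": force on the tool from outside, world axes, zero at the start; "moment": the same for the moment, N m; "grip_width": finger opening in m; "grip_force": force on a finger pad.
Only numpy, scipy, OpenCV 4.12 (cv2) and the standard library are available. Lean on these libraries where they do the work, as an engineer would, in place of code of your own. Each camera call takes 0.05 s, during which the arm holds its last target. There are 200 camera calls.

### The job

Pack the small torch's kit for the next pupil: set the lamp head in the wide round pocket of the tray, the body tube upright in the small round pocket, the short battery carrier flat in the long pocket and the switch block in the square pocket, each right way up and fully down on the pocket's floor. Put the parts in without dropping them, and leave the larger lamp head and the longer battery carrier where they are: they belong to another torch.

Things in the scene. Friction and masses are not known exactly. Their poses are not given: they have to be found in the camera images.
- lamp_head_center (a point): Lamp head of the torch, to be packed: round aluminium drum with a lens and LED on top, 46 mm diameter, 30 mm high (the lower 9 mm is 42 mm in diameter), about 70 g, standing lens up. The point is its centre, 15 mm above its underside; z up.
- tube_center (a point): Body tube of the torch, to be packed: plain open aluminium tube standing on end, 26 mm outside and 20 mm inside diameter, 60 mm tall, about 40 g. The point is its centre, 30 mm above its lower end; z along the tube.
- carrier_center (a point): Short battery carrier, to be packed: black plastic block with two short steel cells lying in it, 62 mm long (its x axis), 32 mm wide (y), 20 mm high, about 60 g, lying flat. The point is its centre, 10 mm above its underside.
- switch_center (a point): Switch block, to be packed: black plastic square block 30 x 30 mm, 20 mm high, with a round rubber button 4 mm high on top, about 30 g. The point is the centre of the block, 10 mm above its underside; x and y square to its sides.
- big_head_center (a point): Lamp head of another, larger torch, which does not belong and stays: the same look, but 62 mm diameter and 36 mm high. The point is its centre, 18 mm above its underside.
- long_carrier_center (a point): Long battery carrier of the larger torch, which does not belong and stays: the same look, but 88 mm long (its x axis), 32 mm wide, 20 mm high. The point is its centre, 10 mm above its underside.
- wide_pocket_floor (a point): Wide round pocket, for the lamp head: 60 mm inside diameter. Grey plastic, fixed on the white kit tray, walls 3 mm thick whose tops stand 5 mm above this point (12 mm above the table). The point is the centre of the pocket's floor, 7 mm above the table, z up. The tray (214 x 182 mm, 10 mm high rim) holds four such pockets in two rows of two, 100 mm apart along the pocket's x axis and 84 mm along its y axis; which pocket stands where changes.
- small_pocket_floor (a point): Small round pocket, for the body tube: 40 mm inside diameter. Grey plastic, fixed on the white kit tray, walls 3 mm thick whose tops stand 5 mm above this point (12 mm above the table). The point is the centre of the pocket's floor, 7 mm above the table, z up. 
- long_pocket_floor (a point): Long pocket, for the short battery carrier: inside 78 mm along its x axis by 48 mm along its y axis. Grey plastic, fixed on the white kit tray, walls 3 mm thick whose tops stand 5 mm above this point (12 mm above the table). The point is the centre of the pocket's floor, 7 mm above the table, z up. 
- square_pocket_floor (a point): Square pocket, for the switch block: inside 46 x 46 mm, x and y axes square to its walls. Grey plastic, fixed on the white kit tray, walls 3 mm thick whose tops stand 5 mm above this point (12 mm above the table). The point is the centre of the pocket's floor, 7 mm above the table, z up. 
There are look-alikes about, which are no part of the job. Leave any blue look-alike of the part that bears tube_center alone. What is shaped like the part that bears carrier_center but yellow is not meant.

How it is judged:
At the end, for the whole second after the job is handed in: Head and tube within 12 mm, short carrier and switch within 14 mm of their pockets' centres, right way up (0.12 rad), on the floor (3 mm), released, at rest; large head and long carrier within 30 mm of where they began, upright (horizontal distance between lamp_head_center and wide_pocket_floor below 0.012 m and z of lamp_head_center in the frame of wide_pocket_floor between 0.012 and 0.018 m and angle between each of lamp_head_center, tube_center, carrier_center, switch_center, big_head_center, long_carrier_center's own z axis and vertical below 0.12 rad and linear speed of each of lamp_head, tube, carrier, switch below 0.02 m/s and angular speed of each of lamp_head, tube, carrier, switch below 0.2 rad/s and horizontal distance between tube_center and small_pocket_floor below 0.012 m and z of tube_center in the frame of small_pocket_floor between 0.027 and 0.033 m and horizontal distance between carrier_center and long_pocket_floor below 0.014 m and z of carrier_center in the frame of long_pocket_floor between 0.007 and 0.013 m and horizontal distance between switch_center and square_pocket_floor below 0.014 m and z of switch_center in the frame of square_pocket_floor between 0.007 and 0.013 m and distance of each of big_head_center, long_carrier_center from where it was at the start of the episode below 0.03 m); the robot touches nothing.
It fails at once if a kit part is dropped (falls free by more than about 30 mm) ((contact force between lamp_head and anything else below 0.01 N and linear speed of lamp_head above 0.75 m/s) or (contact force between tube and anything else below 0.01 N and linear speed of tube above 0.75 m/s) or (contact force between carrier and anything else below 0.01 N and linear speed of carrier above 0.75 m/s) or (contact force between switch and anything else below 0.01 N and linear speed of switch above 0.75 m/s)).
It fails at once if the big head, which does not belong to the kit, is moved more than 30 mm (distance of big_head_center from where it was at the start of the episode above 0.03 m).
It fails at once if the long carrier, which does not belong to the kit, is moved more than 30 mm (distance of long_carrier_center from where it was at the start of the episode above 0.03 m).
It also fails if it takes over 109 s, if anything falls off the work surface, if the arm or the gripper's body presses on something with over 40 N, if the wrist force passes 120 N, or if a joint passes its speed limit or range.

## Working session

There is one attempt and no reset: what is moved stays moved. The work goes in short steps, Python scripts to look and compute and a tool call to move; the robot and the scene stay as the last step left them, time stands still between calls to the robot, and variables do not carry over. Pictures are saved under pics/ and viewed, at most 14 in all, crops included, and the job is handed in when it is done.

Besides the shell and the picture viewer there is one more tool, called as name(argument=value, ...) on one line, values as JSON. jog_arm: Moves the arm, as the interface text tells. Its arguments: {"type":"object","properties":{"motion":{"type":"array"},"squeeze":{"type":"number"}},"required":["motion"]}

```bash
mkdir -p pics
cat > h.py <<'E'
from station import ctrl
import cv2, numpy as np
def pic(n,f):
    im=ctrl.camera(n); cv2.imwrite('pics/'+f,im[:,:,::-1]); return im
def ray(n,u,v,m=None):
    m=m or ctrl.camera_model(n); K=np.array(m['intrinsics']);R=cv2.Rodrigues(np.array(m['rvec'],float))[0];t=np.array(m['tvec'],float).ravel()
    x=(u-K[0,2])/K[0,0];y=(v-K[1,2])/K[1,1]
    if n=='wrist':
        r=np.hypot(x,y)+1e-12; d=np.array([x/r*np.sin(r),y/r*np.sin(r),np.cos(r)])
    else: d=np.array([x,y,1.])
    return -R.T@t, R.T@d
def at(n,u,v,z,m=None):
    c,d=ray(n,u,v,m); return np.round(c+d*(z-c[2])/d[2],4)
def proj(n,P,m=None):
    m=m or ctrl.camera_model(n); return cv2.projectPoints(np.array(P,float).reshape(-1,3),np.array(m['rvec'],float),np.array(m['tvec'],float),np.array(m['intrinsics']),None)[0].reshape(-1,2)
E
python3 - <<'E'
from h import *
a=pic('top','top0.png');b=pic('scene','scene0.png')
cv2.imwrite('pics/top0b.png',cv2.resize(a[:,:,::-1],(800,600),interpolation=2))
for n in('top','scene'):print(n,ctrl.camera_model(n))
print(ctrl.get_obs(),ctrl.pinch_z)
E
```

```text
top {'intrinsics': array([[416.60984131,   0.        , 255.22390934],
       [  0.        , 416.60984131, 190.55006035],
       [  0.        ,   0.        ,   1.        ]]), 'rvec': array([ 2.18496743, -2.18167201,  0.10367473]), 'tvec': array([0.03956926, 0.49164723, 1.15804715])}
scene {'intrinsics': array([[467.90669447,   0.        , 260.42246895],
       [  0.        , 467.90669447, 197.68692745],
       [  0.        ,   0.        ,   1.        ]]), 'rvec': array([ 1.56853362,  1.75477527, -0.92333355]), 'tvec': array([-0.00289479, -0.23119152,  1.5513459 ])}
{'time_s': 0.1, 'qpos': array([-1.40159764e+00,  3.00421242e-01,  1.52150624e+00, -2.08736998e-05,
        1.32068999e+00, -6.65996433e-02]), 'joint_vel': array([-0.00024501, -0.00089737, -0.00130242,  0.00187605,  0.00062205,
       -0.00042618]), 'tau': array([ 2.09831669e-03, -5.32641041e+01, -3.53282082e+01,  7.10053300e-02,
        2.34618987e-02, -5.59415400e-05]), 'ee_pos': array([ 0.12844405, -0.53455661,  0.20494533]), 'eef_rot': array([-3.14056876e+00, -4.80281611e-05,  2.35803484e-01]), 'force': array([ 0.19802909,  0.8348618 , -0.53468495]), 'moment': array([-0.05874883,  0.00640585,  0.02272192]), 'grip_force': 0.0, 'grip_width': 0.09368517914460966} 0.0188
```

View pics/top0b.png

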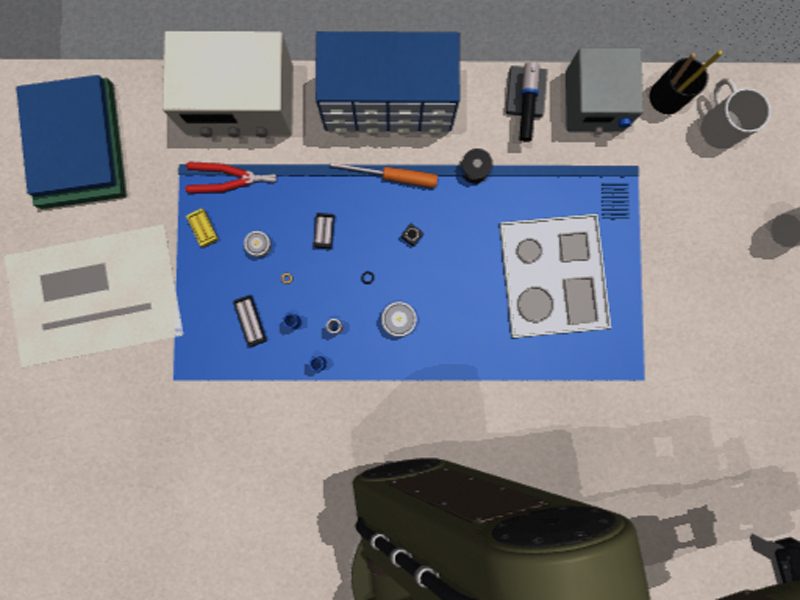

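View pics/scene0.png

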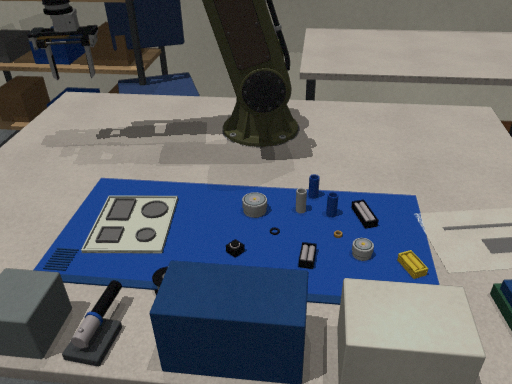

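Targets in the 800x600 top picture:
- **Lamp heads:** (257,243) is small, so it is the one to pack. (398,319) is large and stays.
- **Carriers:** (324,231) is short and black, so it is the one to pack. (250,320) is long and stays. (202,228) is yellow, so it is ignored.
- **Tubes:** (334,326) is silver, so it is the one to pack. (291,321) and (318,363) are blue, so they are ignored.
- **Switch block:** (411,235).
- **Pockets:** small round at (529,251), square at (574,247), wide round at (535,304), long at (580,301).

I'll confirm these in one enlarged crop and measure the positions.

```bash
cat > m.py <<'E'
from h import *
a=cv2.imread('pics/top0.png')
c=a[125:245,115:275]; cv2.imwrite('pics/crop.png',cv2.resize(c,(800,600),interpolation=cv2.INTER_CUBIC))
s=0.64
hsv=cv2.cvtColor(a,cv2.COLOR_BGR2HSV)
blue=((hsv[...,0]>100)&(hsv[...,0]<125)&(hsv[...,1]>120)&(hsv[...,2]>120))
m=(~blue).astype(np.uint8); m[:118]=0;m[242:]=0;m[:,:116]=0;m[:,408:]=0
n,l,st,ce=cv2.connectedComponentsWithStats(m)
for i in range(1,n):
    if st[i,4]<25: continue
    r=cv2.minAreaRect(np.argwhere(l==i)[:,::-1].astype(np.float32))
    print('obj',np.round(r[0],1),np.round(r[1],1),round(r[2]),st[i,4],at('top',*r[0],0.02)[:2])
# pockets: grey within tray
t=((hsv[...,1]<60)&(hsv[...,2]<185)&(hsv[...,2]>100)).astype(np.uint8);t[:, :322]=0;t[:,390:]=0;t[:138]=0;t[215:]=0
n,l,st,ce=cv2.connectedComponentsWithStats(t,connectivity=4)
for i in range(1,n):
    if st[i,4]<60: continue
    r=cv2.minAreaRect(np.argwhere(l==i)[:,::-1].astype(np.float32))
    print('pk',np.round(r[0],1),np.round(r[1],1),round(r[2]),st[i,4],at('top',*r[0],0.009)[:2])
E
python3 m.py
```

```text
obj [139. 121.] [ 6. 42.] 90 205 [0.6908 0.3732]
obj [267.  119.5] [ 3. 24.] 90 61 [0.6965 0.0067]
obj [129.1 145.7] [23.7 13.9] 63 320 [0.6191 0.3995]
obj [206.7 147.8] [12.9 23.8] 5 300 [0.6136 0.1788]
obj [354.7 176. ] [75.1 65.2] 84 4818 [ 0.5337 -0.2429]
obj [262.7 150.8] [11.2 13.2] 37 146 [0.6056 0.0191]
obj [164.5 157. ] [18. 17.] 90 273 [0.5869 0.2984]
obj [183. 178.] [6. 6.] 90 37 [0.5269 0.2449]
obj [234.8 177.2] [7.1 7.8] 45 34 [0.5294 0.0984]
obj [159.6 205.1] [32.3 13.6] 72 441 [0.4499 0.3096]
obj [253.6 204.7] [22.4 25.5] 63 482 [0.4515 0.0448]
obj [185.5 207. ] [12. 13.] 90 115 [0.4448 0.2366]
obj [211.3 209.9] [10.5 15.4] 59 133 [0.4367 0.1638]
obj [201.2 233.9] [ 8.9 15.7] 63 97 [0.3694 0.1915]
pk [384.7 173. ] [70.5  2. ] 83 134 [ 0.5438 -0.3321]
pk [367.5 157.5] [19. 19.] 90 321 [ 0.5889 -0.2836]
pk [338.5 160.5] [17. 15.] 0 201 [ 0.5799 -0.1996]
pk [324.4 186. ] [54.2  1.2] 84 64 [ 0.506 -0.158]
pk [371.2 191.8] [30.1 20.7] 83 552 [ 0.4897 -0.2922]
pk [342.  195.2] [24.2 21.8] 5 413 [ 0.4796 -0.2081]
```

View pics/crop.png

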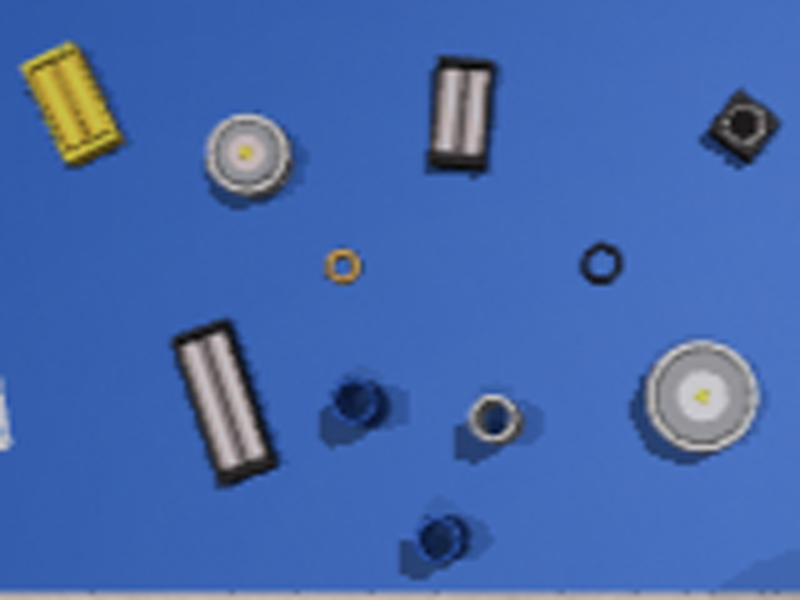

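The crop (5x, origin (115,125)) confirms the picks: small head at (248,154), short black carrier at (462,115), switch at (743,124) and silver tube at (494,418). The yellow carrier, the blue tubes, the big head and the long carrier are clearly different.

Run:
```python
from h import *
f=lambda x,y,z:at('top',115+(x+.5)/5-.5,125+(y+.5)/5-.5,z)
for n,p in dict(head=(248,154,.03),car=(462,115,.02),sw=(743,124,.024),tube=(494,418,.06),big=(702,396,.036),long=(226,402,.02),blue=(361,400,.06),blue2=(444,538,.06)).items(): print(n,f(*p))
def yaw(p,q):
    d=f(*q,.02)-f(*p,.02); return np.arctan2(d[1],d[0])
print('car',yaw((434,166),(441,58)),yaw((487,170),(494,62)),'sw',yaw((740,163),(779,125)),yaw((702,124),(741,90)),yaw((702,124),(740,163)))
```

```text
head [0.5898 0.2972 0.03  ]
car [0.6143 0.178  0.02  ]
sw [0.6088 0.0178 0.024 ]
tube [0.4398 0.1545 0.06  ]
big [0.4533 0.0411 0.036 ]
long [0.4503 0.3089 0.02  ]
blue [0.4495 0.2269 0.06  ]
blue2 [0.3748 0.1809 0.06  ]
car -0.05283539569592169 -0.05443335386440915 sw -0.792170068907957 -0.8472240294961015 -2.372066173184137
```

jog_arm(motion=[[0.02,-0.018,0,0,0,0,1],[0.0355,-0.0322,0,0,0,0,1],[0.0355,-0.0322,0,0,0,0,1],[0.0355,-0.0322,0,0,0,0,1],[0.0355,-0.0322,0,0,0,0,1]], squeeze=20)

```text
time_s: 0.6
ee_pos: [0.2523, -0.3524, 0.2052]
eef_rot: [-3.141, -0.0, 0.235]
force: [1.6, -0.2, 0.3]
grip_width: 0.0942
grip_force: 0.0
```

jog_arm(motion=[[0.0355,-0.0322,0,0,0,0,1],[0.0355,-0.0322,0,0,0,0,1],[0.0355,-0.0322,0,0,0,0,1],[0.0355,-0.0322,0,0,0,0,1],[0.0355,-0.0322,0,0,0,0,1]])

```text
time_s: 1.1
ee_pos: [0.3873, -0.1543, 0.2055]
eef_rot: [3.141, -0.0, 0.236]
force: [1.1, -0.9, 1.2]
grip_width: 0.0938
grip_force: 0.0
```

jog_arm(motion=[[0.0355,-0.0322,0,0,0,0,1],[0.0355,-0.0322,0,0,0,0,1],[0.0355,-0.0322,0,0,0,0,1],[0.0355,-0.0322,0,0,0,0,1],[0.0355,-0.0322,0,0,0,0,1]])

```text
time_s: 1.6
ee_pos: [0.5223, 0.0438, 0.2052]
eef_rot: [3.142, 0.0, 0.236]
force: [0.5, -0.1, 0.7]
grip_width: 0.0938
grip_force: 0.0
```

jog_arm(motion=[[0.0355,-0.0322,0,0,0,0,1],[0.0355,-0.0322,0,0,0,0,1],[0.015,-0.014,0,0,0,0.145,1],[0,0,0,0,0,0.145,1],[0,0,0,0,0,0,1]])

```text
time_s: 2.1
ee_pos: [0.5868, 0.1387, 0.2047]
eef_rot: [3.141, 0.001, -0.056]
force: [-0.0, -1.0, -0.0]
grip_width: 0.094
grip_force: 0.0
```

```bash
cat >> h.py <<'E'
from scipy.spatial.transform import Rotation as Ro
def go(x,y,z,yaw):
    "shift in tool axes to world point, and turn wanted"
    o=ctrl.get_obs(); R=Ro.from_euler('xyz',o['eef_rot'])
    d=np.array([x,y,z])-o['ee_pos']; w=(R.inv()*Ro.from_euler('xyz',[np.pi,0,yaw])).as_rotvec()
    print('t',round(o['time_s'],2),'tcp',o['ee_pos'].round(4),'rot',o['eef_rot'].round(3),'shift',R.inv().apply(d).round(4),'turn',w.round(3),'w',round(o['grip_width'],4),'gf',round(o['grip_force'],1),'q',o['qpos'].round(2))
    Rt=Ro.from_euler('xyz',[np.pi,0,yaw]); print('  shift after turn',Rt.inv().apply(d).round(4))
E
python3 - <<'E'
from h import *
m=ctrl.camera_model('wrist');print(m)
im=pic('wrist','w1.png')
go(.6143,.178,.008,-.054)
E
```

```text
{'intrinsics': array([[297.31863964,   0.        , 259.01624964],
       [  0.        , 297.31863964, 190.9058014 ],
       [  0.        ,   0.        ,   1.        ]]), 'rvec': array([-2.04136768,  2.15914183,  0.25121918]), 'tvec': array([0.17016227, 0.53909967, 0.5210318 ])}
t 2.15 tcp [0.5868 0.1382 0.2049] rot [ 3.141e+00  1.000e-03 -5.100e-02] shift [ 0.0256 -0.0412  0.1969] turn [0.    0.001 0.003] w 0.0944 gf 0.0 q [ 0.17  0.42  1.36 -0.    1.36  1.79]
  shift after turn [ 0.0253 -0.0413  0.1969]
```

View pics/w1.png

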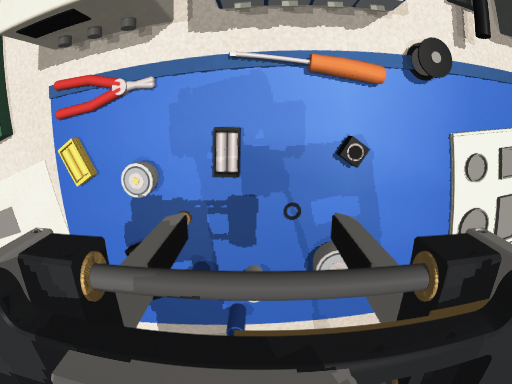

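The wrist picture shows the short carrier centred at (227,151), the switch button at (355,152) and the small head's lens at (139,181). I'll cross-check these against the top-camera values.

Run:
```python
from h import *
for n,u,v,z in(('car',227,151,.02),('sw',355,152,.024),('head',139,181,.03)):print(n,at('wrist',u,v,z))
a=at('wrist',213,176,.02);b=at('wrist',213.5,129,.02);c=at('wrist',241,177,.02);d=at('wrist',241,128,.02)
for p,q in((a,b),(c,d)):print(np.arctan2(*(q-p)[[1,0]]))
print('pk square',at('wrist',476,167,.007))
```

```text
car [0.6196 0.1748 0.02  ]
sw [0.6121 0.0152 0.024 ]
head [0.5905 0.2909 0.03  ]
-0.08370804492112213
-0.06098040556313765
pk square [ 0.5852 -0.2024  0.007 ]
```

jog_arm(motion=[[0.01,-0.014,0.045,0,0,0.008,0.4],[0.01,-0.014,0.045,0,0,0,0.4],[0.008,-0.0115,0.045,0,0,0,0.4],[0,0,0.03,0,0,0,0.4],[0,0,0.032,0,0,0,0.4]])

```text
time_s: 2.65
ee_pos: [0.617, 0.1756, 0.007]
eef_rot: [3.141, 0.0, -0.058]
force: [0.5, -0.4, 0.2]
grip_width: 0.0658
grip_force: 0.0
```

jog_arm(motion=[[0,0,0,0,0,0,-0.1],[0,0,0,0,0,0,-0.9],[0,0,0,0,0,0,-0.9],[0,0,0,0,0,0,-0.9],[0,0,0,0,0,0,-0.9]])

```text
time_s: 3.15
ee_pos: [0.6179, 0.176, 0.0101]
eef_rot: [-3.141, -0.002, -0.062]
force: [-1.4, -0.7, 7.2]
grip_width: 0.0316
grip_force: 20.0
```

Run:
```python
from h import *
im=pic('wrist','w2.png')
go(.4915,-.294,.1,.087)
```

```text
t 3.2 tcp [0.618 0.176 0.01 ] rot [-3.141e+00 -2.000e-03 -6.200e-02] shift [-0.097   0.4769 -0.0905] turn [-0.    -0.002 -0.149] w 0.032 gf 20.0 q [0.22 0.71 1.39 0.   1.04 1.85]
  shift after turn [-0.1668  0.4573 -0.09  ]
```

View pics/w2.png

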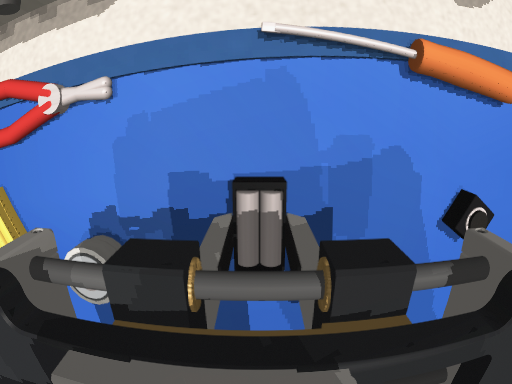

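The carrier is gripped square at a 32 mm width, with its far top edge at (259,180). Lifting and carrying it to the tray.

jog_arm(motion=[[0,0,-0.02,0,0,0,-0.9],[0,0,-0.04,0,0,0,-0.9],[0,0.02,-0.03,0,0,0,-0.9],[-0.0095,0.0455,0,0,0,0,-0.9],[-0.0095,0.0455,0,0,0,0,-0.9]])

```text
time_s: 3.7
ee_pos: [0.5913, 0.0656, 0.0999]
eef_rot: [-3.141, -0.002, -0.06]
force: [0.4, -1.4, -0.7]
grip_width: 0.0317
grip_force: 20.0
```

jog_arm(motion=[[-0.0095,0.0455,0,0,0,0,-0.9],[-0.0095,0.0455,0,0,0,0,-0.9],[-0.0095,0.0455,0,0,0,0,-0.9],[-0.0095,0.0455,0,0,0,0,-0.9],[-0.0095,0.0455,0,0,0,0,-0.9]])

```text
time_s: 4.2
ee_pos: [0.5292, -0.1595, 0.0991]
eef_rot: [3.141, -0.001, -0.062]
force: [0.2, -0.2, -0.6]
grip_width: 0.0317
grip_force: 20.0
```

jog_arm(motion=[[-0.0095,0.0455,0,0,0,0,-0.9],[-0.0095,0.0455,0,0,0,0,-0.9],[-0.0095,0.045,0,0,0,0,-0.9],[0,0,0,0,0,-0.149,-0.9],[0,0,0,0,0,0,-0.9]])

```text
time_s: 4.7
ee_pos: [0.4925, -0.2927, 0.0988]
eef_rot: [3.141, -0.0, 0.088]
force: [1.2, 0.1, -0.3]
grip_width: 0.0316
grip_force: 20.0
```

Run:
```python
from h import *
im=pic('wrist','w3.png')
cv2.imwrite('pics/w3b.png',cv2.resize(im[80:320,100:420,::-1],(800,600),interpolation=2))
go(.492,-.294,.0185,.087)
```

```text
t 4.75 tcp [ 0.4929 -0.2918  0.0987] rot [ 3.142 -0.     0.084] shift [-0.0011  0.0021  0.0802] turn [ 0.    -0.    -0.003] w 0.032 gf 20.0 q [-0.6   0.46  1.57  0.    1.12  0.89]
  shift after turn [-0.001   0.0021  0.0802]
```

View pics/w3b.png

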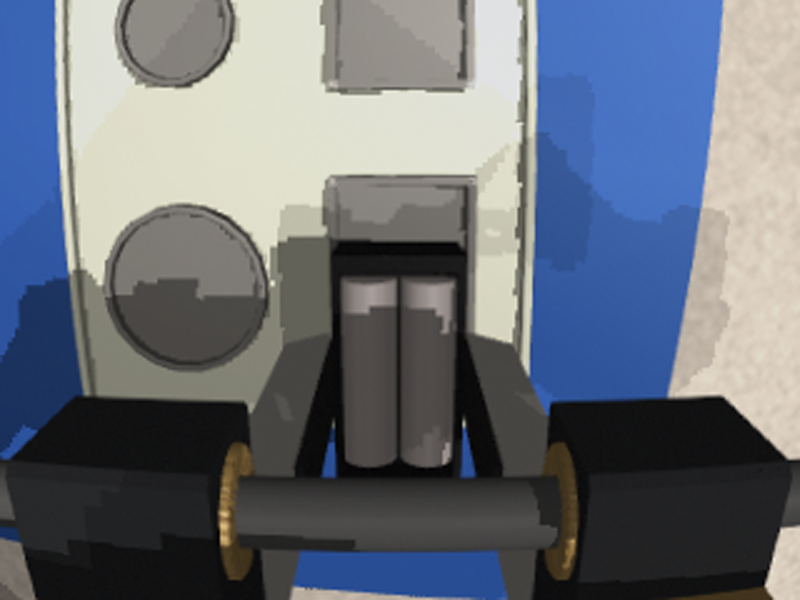

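The wrist crop shows the carrier's far top edge at about (398,248). The long pocket's far wall top runs (327,178)-(474,178), the wide pocket centre is near (187,287) and the small pocket centre near (175,30).

Run:
```python
from h import *
f=lambda x,y,z:at('wrist',100+(x+.5)/2.5-.5,80+(y+.5)/2.5-.5,z)
e=np.array([np.cos(.087),np.sin(.087),0])
print('carrier c',f(398,250,.109)-.031*e,f(398,242,.109)-.031*e)
a,b=f(325,177,.012),f(476,177,.012);print(a,b,np.linalg.norm(a-b))
print('long pk',(a+b)/2-.042*e)
print('wide',f(187,286,.012),'small',f(176,30,.012))
a,b=f(323,91,.012),f(474,88,.012);print('square',(a+b)/2+.026*e,np.linalg.norm(a-b))
```

```text
carrier c [ 0.49501725 -0.2927936   0.109     ] [ 0.49691725 -0.2925936   0.109     ]
[ 0.5315 -0.2633  0.012 ] [ 0.536  -0.3173  0.012 ] 0.05418717560456538
long pk [ 0.49190885 -0.29394939  0.012     ]
wide [ 0.4869 -0.2133  0.012 ] small [ 0.5819 -0.2046  0.012 ]
square [ 0.59085167 -0.28469085  0.012     ] 0.053583019698408195
```

jog_arm(motion=[[-0.0036,0.002,0.03,0,0,0,-0.9],[0,0,0.03,0,0,0,-0.9],[0,0,0.012,0,0,0,-0.9],[0,0,0.006,0,0,0,-0.9],[0,0,0.0025,0,0,0,-0.9]])

```text
time_s: 5.25
ee_pos: [0.4901, -0.2938, 0.0184]
eef_rot: [3.141, -0.0, 0.086]
force: [0.5, 0.3, -0.3]
grip_width: 0.0318
grip_force: 20.0
```

jog_arm(motion=[[0,0,0,0,0,0,-0.9],[0,0,0,0,0,0,-0.2],[0,0,0,0,0,0,0.1],[0,0,0,0,0,0,0.1],[0,0,0,0,0,0,0.1]])

```text
time_s: 5.75
ee_pos: [0.4896, -0.2942, 0.0182]
eef_rot: [3.141, -0.0, 0.087]
force: [0.5, 0.8, -0.3]
grip_width: 0.0516
grip_force: 0.0
```

jog_arm(motion=[[0,0,-0.02,0,0,0,0.1],[0,0,-0.04,0,0,0,0.1],[0,0,-0.04,0,0,0,0.1],[0,0,0,0,0,0,0.1],[0,0,0,0,0,0,0.1]])

```text
time_s: 6.25
ee_pos: [0.4897, -0.2942, 0.1185]
eef_rot: [3.141, -0.001, 0.087]
force: [-0.3, -0.2, -1.4]
grip_width: 0.0518
grip_force: 0.0
```

Run:
```python
from h import *
im=pic('wrist','w4.png')
cv2.imwrite('pics/w4b.png',cv2.resize(im[80:320,100:420,::-1],(800,600),interpolation=2))
go(.6105,.0165,.12,.087)
```

```text
t 6.3 tcp [ 0.4892 -0.2939  0.1174] rot [-3.141  0.     0.087] shift [ 0.1477 -0.2987 -0.0026] turn [-0.  0. -0.] w 0.0517 gf 0.0 q [-0.61  0.43  1.56  0.    1.15  0.88]
  shift after turn [ 0.1478 -0.2987 -0.0026]
```

View pics/w4b.png

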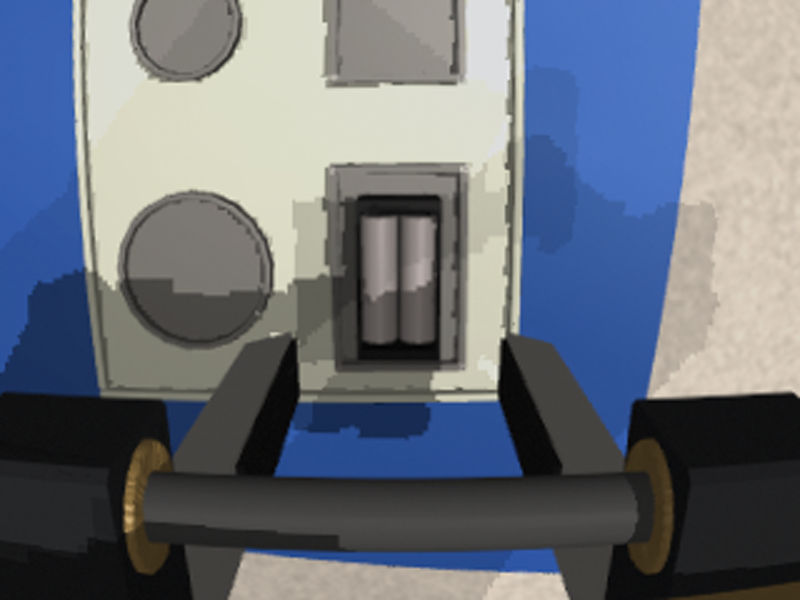

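The carrier sits flat and centred in the long pocket. Next is the switch block.

jog_arm(motion=[[0.0212,-0.0427,0,0,0,0,0.5],[0.0212,-0.0427,0,0,0,0,0.5],[0.0212,-0.0427,0,0,0,0,0.5],[0.0212,-0.0427,0,0,0,0,0.5],[0.0212,-0.0427,0,0,0,0,0.5]])

```text
time_s: 6.8
ee_pos: [0.5764, -0.0702, 0.1164]
eef_rot: [-3.141, 0.002, 0.087]
force: [1.3, -1.5, 0.4]
grip_width: 0.0703
grip_force: 0.0
```

jog_arm(motion=[[0.0212,-0.0427,0,0,0,0,0.5],[0.0215,-0.0423,0,0,0,0,0.5],[0,0,0.02,0,0,-0.134,0.5],[0,0,0.02,0,0,-0.134,0.5],[0,0,0.01,0,0,-0.134,0.5]])

```text
time_s: 7.3
ee_pos: [0.6103, 0.0167, 0.0643]
eef_rot: [-3.139, 0.004, 0.495]
force: [0.5, -0.7, 0.4]
grip_width: 0.0706
grip_force: 0.0
```

jog_arm(motion=[[0,0,0,0,0,-0.134,0.5],[0,0,0,0,0,-0.134,0.5],[0,0,0,0,0,0,0.5]])

```text
time_s: 7.6
ee_pos: [0.6111, 0.0162, 0.0663]
eef_rot: [-3.14, 0.002, 0.759]
force: [0.7, -0.1, -0.2]
grip_width: 0.0707
grip_force: 0.0
```

Run:
```python
from h import *
im=pic('wrist','w5.png')
cv2.imwrite('pics/w5b.png',cv2.resize(im[80:320,100:420,::-1],(800,600),interpolation=2))
go(.612,.016,.008,.757)
```

```text
t 7.65 tcp [0.6112 0.0162 0.0666] rot [-3.14e+00  1.00e-03  7.54e-01] shift [0.0005 0.0008 0.0586] turn [-0.001  0.001 -0.003] w 0.0704 gf 0.0 q [-0.03  0.58  1.47  0.    1.1   0.78]
  shift after turn [0.0004 0.0007 0.0586]
```

View pics/w5b.png

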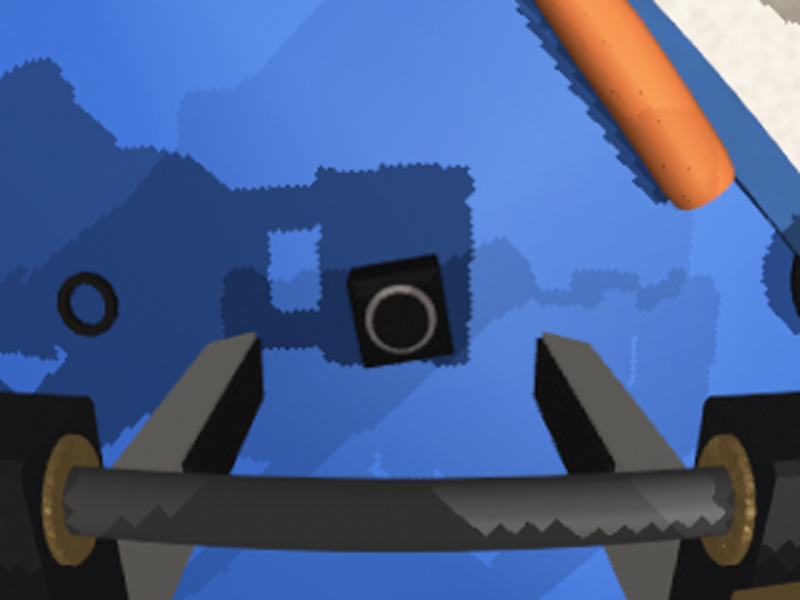

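The switch block's button is at (401,319). Its top front corners are at (367,366) and (453,352), so it is turned about 8° from the fingers.

Run:
```python
from h import *
f=lambda x,y,z:at('wrist',100+(x+.5)/2.5-.5,80+(y+.5)/2.5-.5,z)
print(f(401,319,.024))
for p,q in(((367,366),(453,352)),((350,282),(440,269)),((367,366),(350,282)),((453,352),(440,269))):
    d=f(*q,.02)-f(*p,.02);print(np.arctan2(d[1],d[0]),np.linalg.norm(d))
```

```text
[0.6125 0.0152 0.024 ]
-0.6435011087932849 0.02799999999999998
-0.6703308274850555 0.028330195904723285
0.9308287721994729 0.028300176677893744
0.9193070073818055 0.027540878707840853
```

jog_arm(motion=[[0,0,0.01,0,0,-0.083,0.4],[0,0.001,0.01,0,0,-0.083,0.4],[0,0,0.018,0,0,0,0.4],[0,0,0.014,0,0,0,0.4],[0,0,0.006,0,0,0,0.4]])

```text
time_s: 8.15
ee_pos: [0.6116, 0.0155, 0.008]
eef_rot: [-3.139, 0.002, 0.92]
force: [0.5, 0.4, -0.1]
grip_width: 0.0661
grip_force: 0.0
```

jog_arm(motion=[[0,0,0,0,0,0,-0.1],[0,0,0,0,0,0,-0.9],[0,0,0,0,0,0,-0.9],[0,0,0,0,0,0,-0.9],[0,0,0,0,0,0,-0.9]])

```text
time_s: 8.65
ee_pos: [0.6127, 0.0155, 0.0104]
eef_rot: [3.141, -0.0, 0.923]
force: [1.2, -0.4, 3.1]
grip_width: 0.0297
grip_force: 20.1
```

jog_arm(motion=[[0,0,-0.02,0,0,0,-0.9],[0,0,-0.04,0,0,0,-0.9],[0,0,-0.03,0,0,0,-0.9],[0,0,0,0,0,0.14,-0.9],[0,0,0,0,0,0.14,-0.9]])

```text
time_s: 9.15
ee_pos: [0.613, 0.0155, 0.1013]
eef_rot: [3.14, -0.002, 0.637]
force: [-0.6, -0.1, -0.9]
grip_width: 0.0296
grip_force: 20.0
```

jog_arm(motion=[[0,0,0,0,0,0.14,-0.9],[0,0,0,0,0,0.14,-0.9],[0,0,0,0,0,0.14,-0.9],[0,0,0,0,0,0.135,-0.9],[0,0,0,0,0,0,-0.9]])

```text
time_s: 9.65
ee_pos: [0.6125, 0.0155, 0.1001]
eef_rot: [3.142, -0.0, 0.085]
force: [0.2, -0.4, -1.0]
grip_width: 0.0297
grip_force: 20.0
```

Run:
```python
from h import *
go(.5905,-.2845,.018,.087)
```

```text
t 9.65 tcp [0.6125 0.0155 0.1001] rot [ 3.142 -0.     0.085] shift [-0.0476  0.2971  0.0821] turn [ 0.    -0.    -0.002] w 0.0297 gf 20.0 q [-0.03  0.54  1.44  0.    1.16  1.45]
  shift after turn [-0.048   0.297   0.0821]
```

jog_arm(motion=[[-0.0068,0.0425,0,0,0,0,-0.9],[-0.0068,0.0425,0,0,0,0,-0.9],[-0.0068,0.0425,0,0,0,0,-0.9],[-0.0068,0.0425,0,0,0,0,-0.9],[-0.0068,0.0425,0,0,0,0,-0.9]])

```text
time_s: 10.15
ee_pos: [0.597, -0.2008, 0.1002]
eef_rot: [3.141, -0.0, 0.092]
force: [1.3, -0.0, 0.1]
grip_width: 0.0297
grip_force: 20.0
```

jog_arm(motion=[[-0.0068,0.0425,0,0,0,0,-0.9],[-0.0068,0.0425,0,0,0,0,-0.9],[0,0,0.03,0,0,0,-0.9],[0,0,0.03,0,0,0,-0.9],[0,0,0.008,0,0,0,-0.9]])

```text
time_s: 10.65
ee_pos: [0.5896, -0.2845, 0.0287]
eef_rot: [-3.139, 0.004, 0.091]
force: [-0.2, 0.6, -1.3]
grip_width: 0.0295
grip_force: 20.0
```

jog_arm(motion=[[0,0,0,0,0,0,-0.9]])

```text
time_s: 10.75
ee_pos: [0.5908, -0.2846, 0.0312]
eef_rot: [-3.14, 0.002, 0.09]
force: [-0.5, -0.1, -0.1]
grip_width: 0.0297
grip_force: 20.0
```

Run:
```python
from h import *
im=pic('wrist','w6.png')
cv2.imwrite('pics/w6b.png',cv2.resize(im[80:320,100:420,::-1],(800,600),interpolation=2))
go(.591,-.285,.018,.087)
```

```text
t 10.8 tcp [ 0.5916 -0.2849  0.0327] rot [ 3.141 -0.     0.09 ] shift [-0.0006  0.0001  0.0147] turn [ 0.    -0.     0.003] w 0.0297 gf 20.0 q [-0.5   0.71  1.34 -0.    1.1   0.98]
  shift after turn [-0.0006  0.0001  0.0147]
```

View pics/w6b.png

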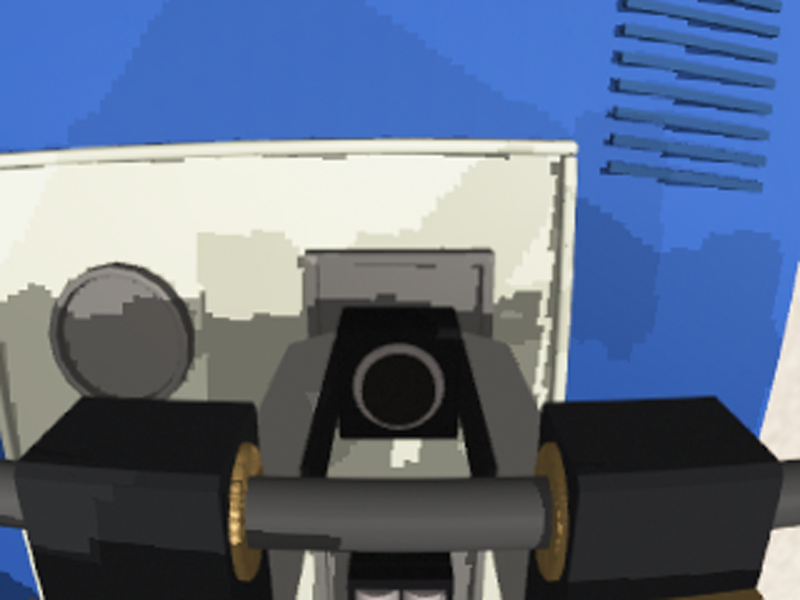

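The switch is over the square pocket and aligned. Lowering, releasing, then moving on to the lamp head.

jog_arm(motion=[[0,0,0.008,0,0,0,-0.9],[0,0,0.005,0,0,0,-0.9],[0,0,0.0015,0,0,0,-0.9],[0,0,0,0,0,0,-0.9],[0,0,0,0,0,0,-0.3]])

```text
time_s: 11.3
ee_pos: [0.5913, -0.285, 0.0177]
eef_rot: [3.141, -0.0, 0.088]
force: [0.1, 0.9, 0.0]
grip_width: 0.0325
grip_force: 0.0
```

jog_arm(motion=[[0,0,0,0,0,0,0],[0,0,0,0,0,0,0],[0,0,0,0,0,0,0],[0,0,-0.02,0,0,0,0],[0,0,-0.04,0,0,0,0]])

```text
time_s: 11.8
ee_pos: [0.5898, -0.2842, 0.0751]
eef_rot: [-3.138, 0.005, 0.088]
force: [0.4, -0.5, 0.2]
grip_width: 0.0467
grip_force: 0.0
```

jog_arm(motion=[[0,-0.02,-0.04,0,0,0,0.3],[0.0043,-0.048,0,0,0,0,0.7],[0.0043,-0.048,0,0,0,0,0.7],[0.0043,-0.048,0,0,0,0,0.7],[0.0043,-0.048,0,0,0,0,0.7]])

```text
time_s: 12.3
ee_pos: [0.5895, -0.0705, 0.1177]
eef_rot: [3.142, -0.0, 0.088]
force: [1.0, -0.0, -0.4]
grip_width: 0.0795
grip_force: 0.0
```

jog_arm(motion=[[0.0043,-0.048,0,0,0,0,0.7],[0.0043,-0.048,0,0,0,0,0.7],[0.0043,-0.048,0,0,0,0,0.7],[0.0043,-0.048,0,0,0,0,0.7],[0.0043,-0.048,0,0,0,0,0.7]])

```text
time_s: 12.8
ee_pos: [0.5899, 0.1706, 0.1177]
eef_rot: [-3.142, -0.0, 0.088]
force: [0.9, -0.5, -0.4]
grip_width: 0.0798
grip_force: 0.0
```

jog_arm(motion=[[0.0043,-0.048,0,0,0,0,0.7],[0.004,-0.028,0,0,0,0,0.7],[0,0,0,0,0,0,0.7],[0,0,0,0,0,0,0.7]])

```text
time_s: 13.2
ee_pos: [0.5916, 0.2451, 0.1172]
eef_rot: [3.141, 0.0, 0.089]
force: [0.4, 0.2, 0.6]
grip_width: 0.0798
grip_force: 0.0
```

Run:
```python
from h import *
im=pic('wrist','w7.png')
cv2.imwrite('pics/w7b.png',cv2.resize(im[80:320,100:420,::-1],(800,600),interpolation=2))
go(.590,.293,.010,.09)
```

```text
t 13.25 tcp [0.5917 0.2444 0.1173] rot [3.141 0.    0.088] shift [ 0.0026 -0.0486  0.1073] turn [ 0.     0.    -0.002] w 0.0799 gf 0.0 q [ 0.33  0.58  1.34 -0.    1.23  1.82]
  shift after turn [ 0.0027 -0.0486  0.1073]
```

View pics/w7b.png

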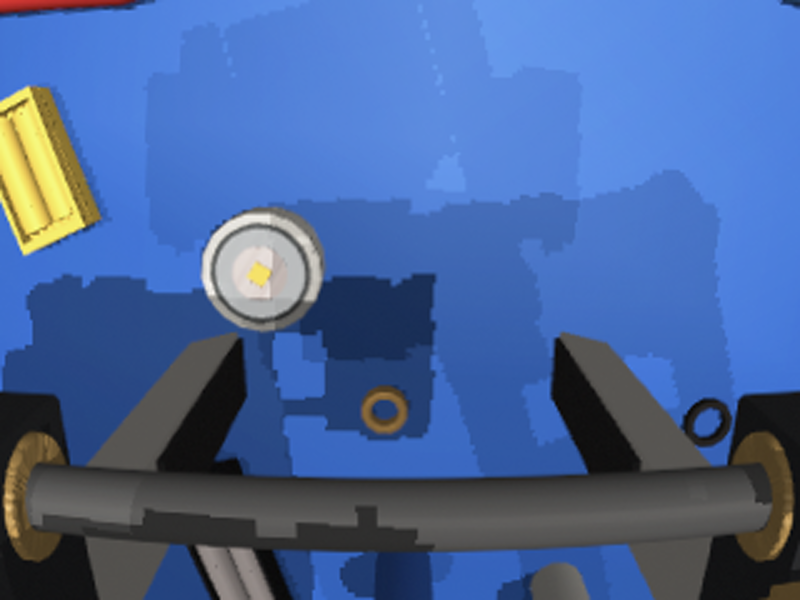

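The lens centre is at (260,272) in this crop.

Run:
```python
from h import *
f=lambda x,y,z:at('wrist',100+(x+.5)/2.5-.5,80+(y+.5)/2.5-.5,z)
p=f(260,272,.03);print(p); go(p[0],p[1],.010,.09)
```

```text
[0.5931 0.2949 0.03  ]
t 13.25 tcp [0.5917 0.2444 0.1173] rot [3.141 0.    0.088] shift [ 0.0058 -0.0503  0.1073] turn [ 0.     0.    -0.002] w 0.0799 gf 0.0 q [ 0.33  0.58  1.34 -0.    1.23  1.82]
  shift after turn [ 0.0059 -0.0502  0.1073]
```

jog_arm(motion=[[0.003,-0.025,0,0,0,0,0.7],[0.003,-0.025,0.02,0,0,0,0.7],[0,0,0.045,0,0,0,0.7],[0,0,0.03,0,0,0,0.7],[0,0,0.0115,0,0,0,0.7]])

```text
time_s: 13.75
ee_pos: [0.5922, 0.2935, 0.0078]
eef_rot: [3.14, 0.004, 0.086]
force: [-0.1, -0.1, -0.1]
grip_width: 0.0799
grip_force: 0.0
```

jog_arm(motion=[[0,0,0,0,0,0,0.3],[0,0,0,0,0,0,-0.5],[0,0,0,0,0,0,-0.9],[0,0,0,0,0,0,-0.9],[0,0,0,0,0,0,-0.9]])

```text
time_s: 14.25
ee_pos: [0.5938, 0.2957, 0.0121]
eef_rot: [-3.141, -0.002, 0.088]
force: [-0.5, -0.7, 6.1]
grip_width: 0.0454
grip_force: 20.0
```

jog_arm(motion=[[0,0,-0.02,0,0,0,-0.9],[0,0,-0.04,0,0,0,-0.9],[0,0,-0.03,0,0,0,-0.9],[-0.0138,0.045,0,0,0,0,-0.9],[-0.0138,0.045,0,0,0,0,-0.9]])

```text
time_s: 14.75
ee_pos: [0.5735, 0.203, 0.102]
eef_rot: [-3.141, -0.002, 0.09]
force: [0.6, -0.3, -0.9]
grip_width: 0.0456
grip_force: 20.0
```

jog_arm(motion=[[-0.0138,0.045,0,0,0,0,-0.9],[-0.0138,0.045,0,0,0,0,-0.9],[-0.0138,0.045,0,0,0,0,-0.9],[-0.0138,0.045,0,0,0,0,-0.9],[-0.0138,0.045,0,0,0,0,-0.9]])

```text
time_s: 15.25
ee_pos: [0.5241, -0.0285, 0.1014]
eef_rot: [3.141, -0.001, 0.088]
force: [0.6, -1.0, -0.4]
grip_width: 0.0448
grip_force: 20.0
```

jog_arm(motion=[[-0.0138,0.045,0,0,0,0,-0.9],[-0.0138,0.045,0,0,0,0,-0.9],[-0.0138,0.045,0,0,0,0,-0.9],[-0.0138,0.045,0,0,0,0,-0.9],[0,0,0,0,0,0,-0.9]])

```text
time_s: 15.75
ee_pos: [0.4843, -0.2154, 0.1013]
eef_rot: [3.141, -0.0, 0.083]
force: [-0.3, 0.3, -0.3]
grip_width: 0.0451
grip_force: 20.0
```

Run:
```python
from h import *
im=pic('wrist','w8.png')
cv2.imwrite('pics/w8b.png',cv2.resize(im[80:320,100:420,::-1],(800,600),interpolation=2))
go(.485,-.211,.020,.09)
```

```text
t 15.8 tcp [ 0.4849 -0.2131  0.1012] rot [ 3.141 -0.     0.084] shift [ 0.0003 -0.0021  0.0812] turn [ 0.    -0.    -0.006] w 0.0452 gf 20.0 q [-0.48  0.37  1.69 -0.    1.08  1.  ]
  shift after turn [ 0.0003 -0.0021  0.0812]
```

View pics/w8b.png

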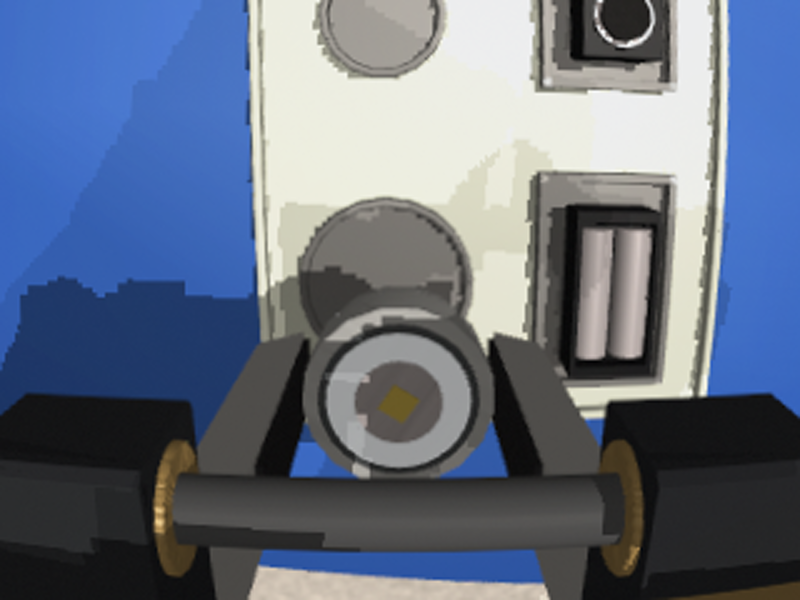

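The lamp head is held lens-up, with its LED at (398,402). The wide pocket's rim spans x 299-471 with its top at y 197. The carrier and switch sit in their pockets.

Run:
```python
from h import *
f=lambda x,y,z:at('wrist',100+(x+.5)/2.5-.5,80+(y+.5)/2.5-.5,z)
print('head',f(398,402,.119)); t=f(385,197,.012)
e=np.array([np.cos(.087),np.sin(.087),0])
print('wide by top',t-.033*e,'l/r',f(299,272,.012),f(471,278,.012),'mid',(f(299,272,.012)+f(471,278,.012))/2)
t=f(382,75,.012);print('small',t+.023*e)
```

```text
head [ 0.4835 -0.2142  0.119 ]
wide by top [ 0.48482481 -0.20946738  0.012     ] l/r [ 0.4872 -0.177   0.012 ] [ 0.4903 -0.2408  0.012 ] mid [ 0.48875 -0.2089   0.012  ]
small [ 0.58441301 -0.19990152  0.012     ]
```

jog_arm(motion=[[0.001,-0.0035,0.03,0,0,0,-0.9],[0,0,0.03,0,0,0,-0.9],[0,0,0.013,0,0,0,-0.9],[0,0,0.006,0,0,0,-0.9],[0,0,0.0025,0,0,0,-0.9]])

```text
time_s: 16.3
ee_pos: [0.4866, -0.2071, 0.0198]
eef_rot: [3.141, -0.0, 0.088]
force: [0.3, -0.2, -0.7]
grip_width: 0.045
grip_force: 20.0
```

jog_arm(motion=[[0,0,0,0,0,0,-0.9],[0,0,0,0,0,0,0.1],[0,0,0,0,0,0,0.35],[0,0,0,0,0,0,0.35],[0,0,0,0,0,0,0.35]])

```text
time_s: 16.8
ee_pos: [0.4863, -0.2075, 0.0197]
eef_rot: [3.141, -0.0, 0.088]
force: [0.3, 0.3, -0.2]
grip_width: 0.0631
grip_force: 0.0
```

jog_arm(motion=[[0,0,-0.02,0,0,0,0.35],[0,0,-0.045,0,0,0,0.35],[0,0,-0.045,0,0,0,0.35],[-0.0012,-0.045,-0.01,0,0,0,0.35],[-0.0012,-0.045,0,0,0,0,0.35]])

```text
time_s: 17.3
ee_pos: [0.4764, -0.1177, 0.1416]
eef_rot: [3.14, -0.004, 0.086]
force: [1.7, 0.9, -0.5]
grip_width: 0.0633
grip_force: 0.0
```

jog_arm(motion=[[-0.0012,-0.045,0,0,0,0,0.35],[-0.0012,-0.045,0,0,0,0,0.35],[-0.0012,-0.045,0,0,0,0,0.35],[-0.0012,-0.045,0,0,0,0,0.35],[-0.0012,-0.045,0,0,0,0,0.35]])

```text
time_s: 17.8
ee_pos: [0.4497, 0.1074, 0.1398]
eef_rot: [-3.142, -0.001, 0.088]
force: [0.5, -0.2, 0.2]
grip_width: 0.0635
grip_force: 0.0
```

jog_arm(motion=[[-0.04,-0.025,0,0,0,0,0.35],[-0.02,0,0,0,0,0,0.35],[0,0,0,0,0,0,0.35]])

```text
time_s: 18.1
ee_pos: [0.3866, 0.1258, 0.1396]
eef_rot: [3.142, 0.0, 0.09]
force: [1.1, 0.0, -0.1]
grip_width: 0.0635
grip_force: 0.0
```

Run:
```python
from h import *
im=pic('wrist','w9.png')
cv2.imwrite('pics/w9b.png',cv2.resize(im[80:320,100:420,::-1],(800,600),interpolation=2))
go(.443,.152,.020,.087)
```

```text
t 18.15 tcp [0.3881 0.1256 0.1399] rot [-3.141e+00 -1.000e-03  8.900e-02] shift [ 0.0569 -0.0214  0.12  ] turn [-0.    -0.001  0.002] w 0.0634 gf 0.0 q [ 0.22  0.05  1.98 -0.    1.11  1.71]
  shift after turn [ 0.057  -0.0216  0.1199]
```

View pics/w9b.png

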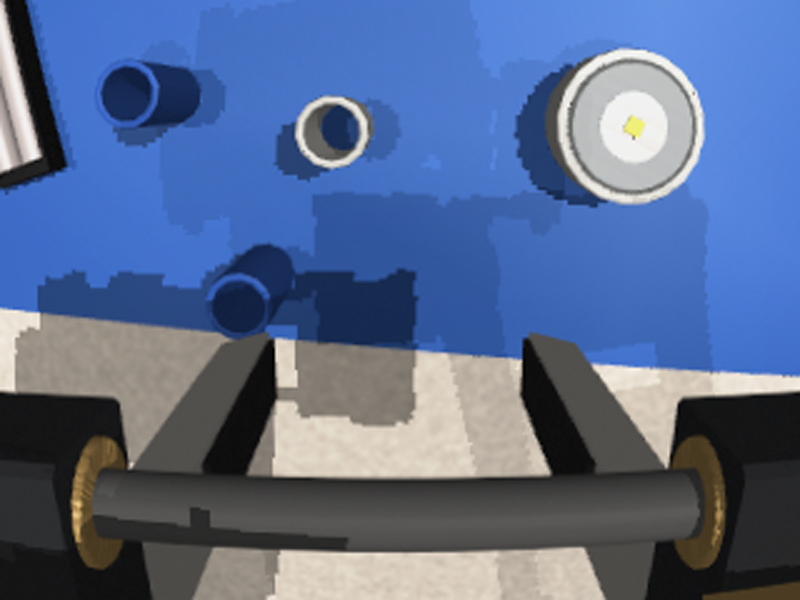

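The silver tube's rim is centred at (333,132). The blue tubes are at (128,93) and (238,305), clear of a 63 mm opening.

Run:
```python
from h import *
f=lambda x,y,z:at('wrist',100+(x+.5)/2.5-.5,80+(y+.5)/2.5-.5,z)
p=f(333,132,.06);print(p,f(128,93,.06),f(238,305,.06)); go(p[0],p[1],.022,.087)
```

```text
[0.4432 0.1521 0.06  ] [0.453  0.2278 0.06  ] [0.3782 0.1825 0.06  ]
t 18.15 tcp [0.3881 0.1256 0.1399] rot [-3.141e+00 -1.000e-03  8.900e-02] shift [ 0.0571 -0.0215  0.118 ] turn [-0.    -0.001  0.002] w 0.0634 gf 0.0 q [ 0.22  0.05  1.98 -0.    1.11  1.71]
  shift after turn [ 0.0572 -0.0216  0.1179]
```

jog_arm(motion=[[0.03,-0.011,0,0,0,0,0.35],[0.027,-0.0105,0.0,0,0,0,0.35],[0,0,0.045,0,0,0,0.35],[0,0,0.045,0,0,0,0.35],[0,0,0.028,0,0,0,0.35]])

```text
time_s: 18.65
ee_pos: [0.4431, 0.151, 0.0186]
eef_rot: [3.141, 0.002, 0.087]
force: [0.4, -0.1, 1.4]
grip_width: 0.0632
grip_force: 0.0
```

jog_arm(motion=[[0,0,0,0,0,0,0.1],[0,0,0,0,0,0,-0.3],[0,0,0,0,0,0,-0.9],[0,0,0,0,0,0,-0.9],[0,0,0,0,0,0,-0.9]])

```text
time_s: 19.15
ee_pos: [0.4438, 0.1519, 0.0226]
eef_rot: [-3.141, -0.002, 0.088]
force: [-0.5, -0.2, 0.8]
grip_width: 0.0269
grip_force: 0.1
```

jog_arm(motion=[[0,0,-0.02,0,0,0,-0.9],[0,0,-0.04,0,0,0,-0.9],[0,0,-0.04,0,0,0,-0.9],[0.0138,0.0454,0,0,0,0,-0.9],[0.0138,0.0454,0,0,0,0,-0.9]])

```text
time_s: 19.65
ee_pos: [0.4795, 0.0633, 0.1235]
eef_rot: [3.142, -0.004, 0.091]
force: [1.4, -0.1, -0.6]
grip_width: 0.0247
grip_force: 20.0
```

jog_arm(motion=[[0.0138,0.0454,0,0,0,0,-0.9],[0.0138,0.0454,0,0,0,0,-0.9],[0.0138,0.0454,0,0,0,0,-0.9],[0.0138,0.0454,0,0,0,0,-0.9],[0.0138,0.0454,0,0,0,0,-0.9]])

```text
time_s: 20.15
ee_pos: [0.5677, -0.1584, 0.1222]
eef_rot: [3.141, -0.001, 0.088]
force: [0.4, 0.1, -0.7]
grip_width: 0.0248
grip_force: 20.0
```

jog_arm(motion=[[0.0138,0.0454,0,0,0,0,-0.9],[0,0,0.03,0,0,0,-0.9],[0,0,0.03,0,0,0,-0.9],[0,0,0,0,0,0,-0.9],[0,0,0,0,0,0,-0.9]])

```text
time_s: 20.65
ee_pos: [0.5852, -0.2003, 0.0625]
eef_rot: [3.141, -0.0, 0.088]
force: [0.4, -0.0, 0.1]
grip_width: 0.0248
grip_force: 20.0
```

Run:
```python
from h import *
im=pic('wrist','w10.png')
cv2.imwrite('pics/w10b.png',cv2.resize(im[80:320,100:420,::-1],(800,600),interpolation=2))
go(.5845,-.2005,.029,.087)
```

```text
t 20.7 tcp [ 0.5857 -0.2005  0.0634] rot [ 3.141e+00 -2.000e-03  8.800e-02] shift [-0.0013 -0.0001  0.0344] turn [ 0.001 -0.002  0.001] w 0.0249 gf 20.0 q [-0.39  0.59  1.45  0.    1.1   1.09]
  shift after turn [-0.0012 -0.0001  0.0344]
```

View pics/w10b.png

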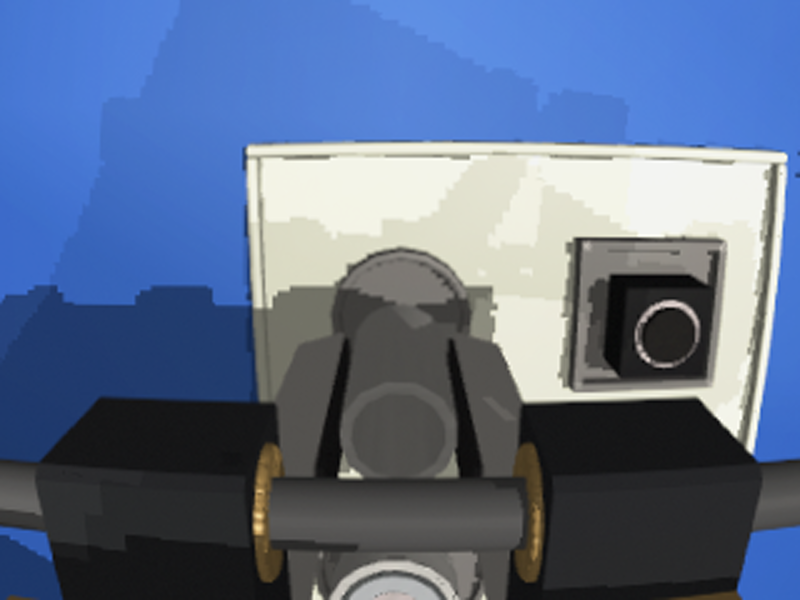

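The tube is upright over the small pocket, whose rim spans x 334-468. The fingers may have finished closing just as the lift began, so I'll lower it gently and watch the force.

jog_arm(motion=[[-0.001,0,0.012,0,0,0,-0.9],[0,0,0.008,0,0,0,-0.9],[0,0,0.003,0,0,0,-0.9],[0,0,0.001,0,0,0,-0.9],[0,0,0,0,0,0,-0.9]])

```text
time_s: 21.2
ee_pos: [0.584, -0.2005, 0.0375]
eef_rot: [-3.142, 0.0, 0.088]
force: [-0.0, 0.2, 0.2]
grip_width: 0.0246
grip_force: 20.0
```

jog_arm(motion=[[0,0,0.001,0,0,0,-0.9],[0,0,0.001,0,0,0,-0.9],[0,0,0.001,0,0,0,-0.9],[0,0,0,0,0,0,-0.9]])

```text
time_s: 21.6
ee_pos: [0.5839, -0.2005, 0.0343]
eef_rot: [-3.142, 0.0, 0.088]
force: [-0.4, -0.8, 0.3]
grip_width: 0.0252
grip_force: 20.0
```

jog_arm(motion=[[0,0,0.001,0,0,0,-0.9],[0,0,0.001,0,0,0,-0.9],[0,0,0,0,0,0,-0.9]])

```text
time_s: 21.9
ee_pos: [0.5839, -0.2005, 0.0323]
eef_rot: [-3.141, 0.0, 0.088]
force: [-0.1, -0.1, -0.4]
grip_width: 0.0249
grip_force: 20.0
```

jog_arm(motion=[[0,0,0.001,0,0,0,-0.9],[0,0,0.001,0,0,0,-0.9],[0,0,0,0,0,0,-0.9]])

```text
time_s: 22.2
ee_pos: [0.5841, -0.2005, 0.0307]
eef_rot: [3.142, -0.0, 0.088]
force: [-1.2, 0.7, 4.1]
grip_width: 0.0249
grip_force: 20.0
```

It touched the floor with 4 N. Releasing and backing off.

jog_arm(motion=[[0,0,0,0,0,0,-0.3],[0,0,0,0,0,0,0.1],[0,0,0,0,0,0,0.1],[0,0,0,0,0,0,0.1],[0,0,-0.01,0,0,0,0.1]])

```text
time_s: 22.7
ee_pos: [0.5833, -0.2002, 0.0396]
eef_rot: [-3.141, 0.002, 0.088]
force: [0.1, 0.1, 0.3]
grip_width: 0.0511
grip_force: 0.0
```

jog_arm(motion=[[0,0,-0.03,0,0,0,0.1],[0,0,-0.045,0,0,0,0.1],[0,0,-0.045,0,0,0,0.1],[-0.04,-0.02,0,0,0,0,0.1],[-0.04,-0.02,0,0,0,0,0.1]])

```text
time_s: 23.2
ee_pos: [0.5004, -0.1675, 0.1622]
eef_rot: [3.14, -0.003, 0.088]
force: [0.5, -0.4, -1.2]
grip_width: 0.0518
grip_force: 0.0
```

jog_arm(motion=[[-0.04,-0.02,0,0,0,0,0.1],[-0.04,-0.02,0,0,0,0,0.1],[0,0,0,0,0,0,0.1],[0,0,0,0,0,0,0.1],[0,0,0,0,0,0,0.1]])

```text
time_s: 23.7
ee_pos: [0.4186, -0.1353, 0.1611]
eef_rot: [3.141, -0.001, 0.088]
force: [0.6, -0.2, -0.8]
grip_width: 0.052
grip_force: 0.0
```

Run:
```python
from h import *
a=pic('wrist','w11.png'); b=pic('scene','s11.png'); pic('top','t11.png')
A=cv2.resize(a[60:260,140:440,::-1],(600,400)); B=cv2.resize(b[180:300,50:230,::-1],(300,200))
cv2.imwrite('pics/fin.png',np.vstack([A,np.hstack([B,cv2.resize(b[180:300,230:410,::-1],(300,200))])]))
go(.5,0,.1,.087)
```

```text
t 23.85 tcp [ 0.4182 -0.1351  0.1604] rot [-3.141  0.     0.088] shift [ 0.0933 -0.1274  0.0604] turn [-0.     0.     0.001] w 0.0515 gf 0.0 q [-0.4   0.1   1.87  0.    1.17  1.09]
  shift after turn [ 0.0932 -0.1275  0.0604]
```

View pics/fin.png

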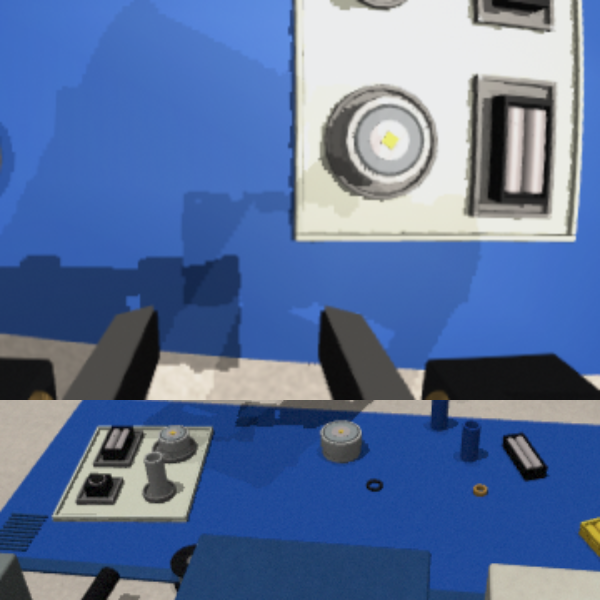

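Run:
```python
from h import *
print(proj('scene',[[.584,-.2005,.007],[.584,-.2005,.067]]).round(1),'seen top ~(142.4,213.6)')
c=at('scene',142.4,213.6,.067);print('rim at',c)
```

```text
[[144.5 234.4]
 [140.4 213.9]] seen top ~(142.4,213.6)
rim at [ 0.5824 -0.1964  0.067 ]
```

The four parts sit in their pockets and the tube is upright: its rim projects where expected, within about 4 mm. The big head and long carrier are untouched.

```bash
python3 -c "
from station import ctrl
print(ctrl.hand_in())"
```

```text
the job is handed in; nothing more can be done
None
```

I packed the lamp head, body tube, short battery carrier and switch block into their pockets, left the larger lamp head and the longer carrier untouched, and handed the job in at about 24 s of the 109 s allowed; the hand-in returned no verdict.

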